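# Clamp a sample vial on the bench shaker

### The job

The small white-capped bottle (the shorter of the two) stands in front of the open clamp on the bench shaker's platform: push it straight back with a fingertip, upright, until it is fully home against the back stop between the jaws. Then roll the black knurled thumbwheel under a fingertip, top towards the jaws, until the clamp's gap has closed so far that the pointer stands in the red band of the scale and the sprung pad holds the bottle against the fixed jaw. Work by touch alone and pick nothing up; leave the taller bottle and everything standing round the shaker where it is.

Things in the scene. Friction and masses are not known exactly. Their poses are not given: they have to be found in the camera images.
- shaker: bench shaker, fixed: white body 255 mm wide with a sloped control panel in front, aluminium platform 165 x 265 mm, its top 60 mm above the bench. Origin: under its middle, at bench height; x from the panel to the back, y to its left, z up (yaw varies). On the platform: a blue fixed jaw (left) and back stop (40 mm high), a sliding carriage with sprung pad (right), the thumbwheel, a white scale
- nest (a point): where the vial's underside centre belongs, on the platform; axes as the shaker's. 18 mm in front of the back stop's face and 18 mm right (-y) of the fixed jaw's face. Jaws reach from 20 mm before (-x) to 18 mm behind it. The mouth is open to the front, where the platform is flat and bare to its front edge (115 mm from the nest) between its left edge and the scale strip (10 mm high, its left end 43 mm right of the nest)
- vial: the bottle to clamp: grey-white plastic, white screw cap 27 mm across, body 36 mm in diameter and 60 mm high, 75 mm high in all, about 50 g, loose on the platform. Origin: centre of its underside; z up. Starts 50 to 72 mm in front of the nest and 2 to 10 mm to its right; slides on the platform, tips if pushed high up
- wheel_axle (a point): centre of the black knurled thumbwheel, on its axle, which runs along the shaker's x; axes as the shaker's. Wheel 50 mm in diameter, 14 mm wide, its top 25 mm above this point (115 mm above the bench); it turns but does not travel. Blue cheeks (6 mm thick, 32 mm wide over both) end 13 mm below its top. Only the vials (135 and 145 mm above the bench) stand higher near by
- thumbwheel (a joint): turn of the thumbwheel in rad; grows as its top is rolled to the shaker's +y (towards the jaws), so 25 mm of rim travel is 1 rad. Stiff with friction: it takes about 2 N along the rim (3 N with the pad pressed in), rolls either way under a light press of about 5 N on its top, and stays where it is left
- carriage (a joint): travel of the clamp carriage in m, to the shaker's +y, geared to the wheel: 8 mm per rad. 0 = fully open (gap 54 mm); 0.018 = the pad touches a vial that lies against the fixed jaw; 0.023 = pointer in the middle of the red band; 0.029 = end of travel. Starts open, between 0 and 0.009
- pointer (a point): tip of the black pointer on the carriage, 3 mm above the white scale strip; moves with the carriage along the shaker's y
- gauge_mark (a point): middle of the red band (4 mm wide along the shaker's y) on the white scale strip; the pointer is set when it has the same y as this point in the shaker's frame, within the band. Fixed to the shaker
- pad: sprung pad of the clamp: steel plate with a black rubber face 30 mm wide, 6 to 40 mm above the platform; the face stands 20 mm ahead of the carriage and gives back up to 11 mm against a spring of 0.5 N per mm. Origin: middle of its rubber face's lower line, at platform height
- tall_vial: a taller bottle of the same sort, 37 mm in diameter and 85 mm high, loose on the right rear corner of the platform; a bystander to leave alone. Origin: centre of its underside
- bottle_a: glass bottle with blue cap, 62 mm in diameter, 172 mm high, loose on the bench to the right behind the shaker; bystander. Origin: centre of its underside
- beaker: clear plastic beaker, upside down, 126 x 109 mm, 153 mm high, loose on the bench to the left of the shaker; bystander. Origin: centre of its underside
- plug: black rubber stopper, 31 mm across, 26 mm high, loose on the bench left of the shaker; bystander. Origin: centre of its underside
- cap: blue screw cap, 53 mm across, 26 mm high, loose on the bench left of the shaker; bystander. Origin: centre of its underside
- cup: steel cup 65 mm in diameter, 88 mm high, loose on the bench to the right of the shaker; bystander. Origin: centre of its underside
There are look-alikes about, which are no part of the job. Leave any brown or orange look-alike of the vial alone.

How it is judged:
By the outcome, as a careful person would: the job done as asked, in the order asked, and still so for the second after the job is handed in, with the robot touching nothing.
It also fails if it takes over 54 s, if anything falls off the work surface, if the arm or the gripper's body presses on something with over 40 N, if the wrist force passes 120 N, or if a joint passes its speed limit or range.

### The arm

A 6-joint arm with a two-finger parallel gripper is mounted at the origin on a cart in front of the work surface, level with it; the furniture and walls round the work are solid. World frame = base frame: x ahead of the robot, y to its left, z up, the work surface at z = 0. Lengths are in mm, angles in rad, forces in N, time in s.
With the tool pointing down it reaches from about 275 to 825 mm from the base axis. Payload 5.2 kg.
Tool frame: the origin (TCP) lies at the very end of the fingers, on their centre line; the grasp point (between the pads) lies r.grip_point_offset behind it (r.grip_point_offset is the distance from the TCP to the grasp point, in mm); z points along the fingers, y is the line along which they close (so a half turn about z gives the same grasp; the last joint's range is limited). The gripper opens to 93 mm and grips with 3 to 60 N. Pads are 15 mm wide; open, the fingers measure 128 mm over their backs; the gripper's body (75 mm by 188 mm) begins 65 mm behind the grasp point.
Start: joints at [1.094, 0.259, 1.535, -0, 1.348, -0.203], TCP at [148.693, 529.524, 218.653] pointing down, gripper open.
Joint ranges: [-3.14, 3.14], [-0.91, 2.08], [0.19, 2.58], [-1.22, 4.36], [0.22, 2.71], [-3.12, 3.12]. Speed limits (rad/s): [2.57, 2.57, 3.14, 3.14, 3.14, 3.14].

### API

Orientations are given as a rotation vector (axis times angle).
In Python, from bench import r gives the robot as it stands.
- The arm moves only by the tool step_arm, never from a script. Its argument "plan" is a list that holds one entry, the list of rows, each a list of 5 numbers: the opening in per cent of the stroke, from 0 (shut) to 100 (fully open), then the shift along the tool's x, y, z in mm, then the turn about the tool's z in rad. In form: [[[jaw, x, y, z, turn], ...]]. A call has 1 to 20 rows; each row shifts and turns the commanded pose from where the row before left it, along the tool's axes as they then stand; what a row does not reach is not made up. A row lasts 1/12 s, in which the tool goes at most 41.7 mm and 7.16 degrees, less where a joint would pass 70% of its speed; a pose out of reach is approached as far as the arm can. A call with a gripper value outside its range is refused whole. The fingers move at their own pace and stop on an object; the grip force is fixed at half the most. Time passes only in rows, so rows that do not move let the fingers close. It gives the time, the measured TCP pose, the force, the opening and the grip force at its end, in the units of the state.
- r.state(): the state, without advancing time (a new reading comes with each control period).
- r.capture(name): name is "scene" or "top" or "wrist"; returns a dict with "pixels" (420x560x3 uint8, red, green, blue), "depth" (420x560 float32, mm along the optical axis (not along the pixel's ray), 0 where there is no reading), "intrinsics" (3x3 intrinsics, pixels), "world_to_cam" (4x4, takes a point from world to camera coordinates). Camera axes: x right, y up, looking along -z (the intrinsics and any distortion apply to the point x, -y, -z); pixel columns grow to the right and rows downward; lengths in mm; the calibration is good to about 2 mm. A picture is of the moment at which its call begins.
- r.job_done(): hands the job in; it is judged then, once.
The state is a dict: "time_s": time; "joint_positions": joint angles; "joint_vel": joint speeds; "joint_efforts": joint torques, N m; "position": TCP position; "ee_rot": TCP orientation; "ft_force": force on the tool from outside, world axes, zero at the start; "ft_torque": the same for the moment, N m; "grip_width": finger opening in mm; "grip_force": force on a finger pad.
Only numpy, scipy, OpenCV 4.12 (cv2) and the standard library are available. Lean on these libraries where they do the work, as an engineer would, in place of code of your own. Each camera call takes 0.05 s, during which the arm holds its last target. There are 200 camera calls.

## Working session

There is one attempt and no reset: what is moved stays moved. The work goes in short steps, Python scripts to look and compute and a tool call to move; the robot and the scene stay as the last step left them, time stands still between calls to the robot, and variables do not carry over. Pictures are saved under pics/ and viewed, at most 10 in all, crops included, and the job is handed in when it is done.

Besides the shell and the picture viewer there is one more tool, called as name([rows], argument=value, ...), one row to a line, values as JSON. step_arm: Moves the arm, as the interface text tells. Its arguments: {"type":"object","properties":{"plan":{"type":"array","items":{"type":"array","items":{"type":"array","items":{"type":"number"}}}}},"required":["plan"]}

```bash
mkdir -p pics
cat > h.py <<'E'
from bench import r
import numpy as np, cv2
def cap(n):
    c=r.capture(n); np.savez('pics/%s.npz'%n,**c); return c
def save(c,f,crop=None,s=1):
    p=c['pixels'][:,:,::-1]
    if crop: p=p[crop[1]:crop[3],crop[0]:crop[2]]
    cv2.imwrite('pics/'+f,cv2.resize(p,None,fx=s,fy=s,interpolation=cv2.INTER_CUBIC))
def world(c,u,v,d=None):
    if d is None: d=c['depth'][int(v),int(u)]
    K=c['intrinsics']; x=(u-K[0,2])/K[0,0]*d; y=(v-K[1,2])/K[1,1]*d
    return (np.linalg.inv(c['world_to_cam'])@np.array([x,-y,-d,1]))[:3]
def cloud(c):
    d=c['depth']; v,u=np.mgrid[:d.shape[0],:d.shape[1]]; K=c['intrinsics']
    P=np.stack([(u-K[0,2])/K[0,0]*d,-(v-K[1,2])/K[1,1]*d,-d,np.ones_like(d)],-1)
    return (P@np.linalg.inv(c['world_to_cam']).T)[...,:3]
def rayz(c,u,v,z):
    a=world(c,u,v,100.);b=world(c,u,v,1000.); return a+(b-a)*(z-a[2])/(b[2]-a[2])
E
python3 - <<'E'
from h import *
s=r.state();print(s['position'],s['ee_rot'],s['ft_force'],s['time_s'],r.grip_point_offset)
a=cap('top');b=cap('scene')
p=np.vstack([a['pixels'],b['pixels']])[:,:,::-1]
save(a,'top.png',None,1.4);save(b,'scene.png',None,1.4)
for c in(a,b): print(c['intrinsics'],c['world_to_cam'])
E
```

```text
[148.44815475 529.03048041 217.82936026] [-4.28708364e-01 -3.11159844e+00  2.61070059e-03] [ 0.33463225 -0.71191475  0.07501172] 0.0 18.8
[[483.12381408   0.         281.00559621]
 [  0.         483.12381408 216.085958  ]
 [  0.           0.           1.        ]] [[ 1.92260349e-02 -9.99604093e-01 -2.05430316e-02 -7.61957829e+01]
 [ 9.93240261e-01  1.67430713e-02  1.14862762e-01 -5.18361018e+02]
 [-1.14473333e-01 -2.26125215e-02  9.93168933e-01 -1.41759411e+03]
 [ 0.00000000e+00  0.00000000e+00  0.00000000e+00  1.00000000e+00]]
[[462.97346134   0.         281.48639446]
 [  0.         462.97346134 210.07862307]
 [  0.           0.           1.        ]] [[ 4.97569946e-01 -8.67407628e-01  5.30624916e-03 -3.30019964e+02]
 [ 5.59537411e-01  3.25629135e-01  7.62157170e-01 -3.34884607e+02]
 [-6.62828812e-01 -3.76257457e-01  6.47370289e-01 -1.15916932e+03]
 [ 0.00000000e+00  0.00000000e+00  0.00000000e+00  1.00000000e+00]]
```

View pics/top.png

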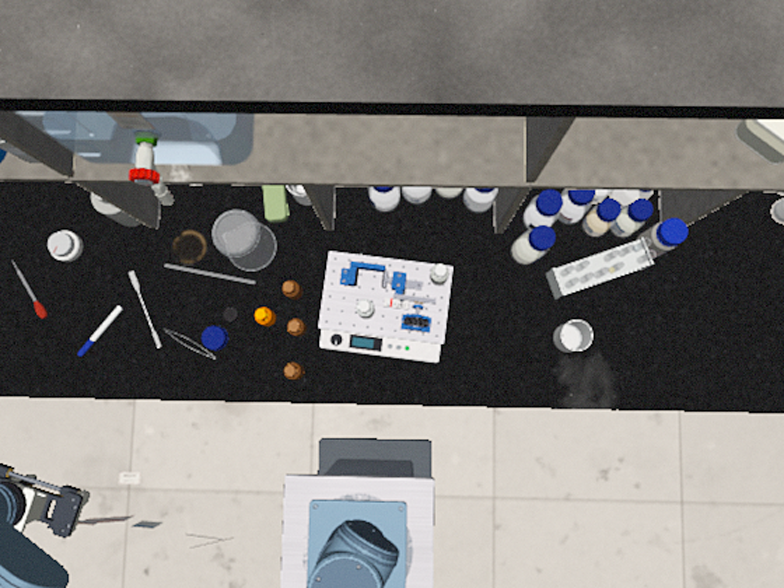

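View pics/scene.png

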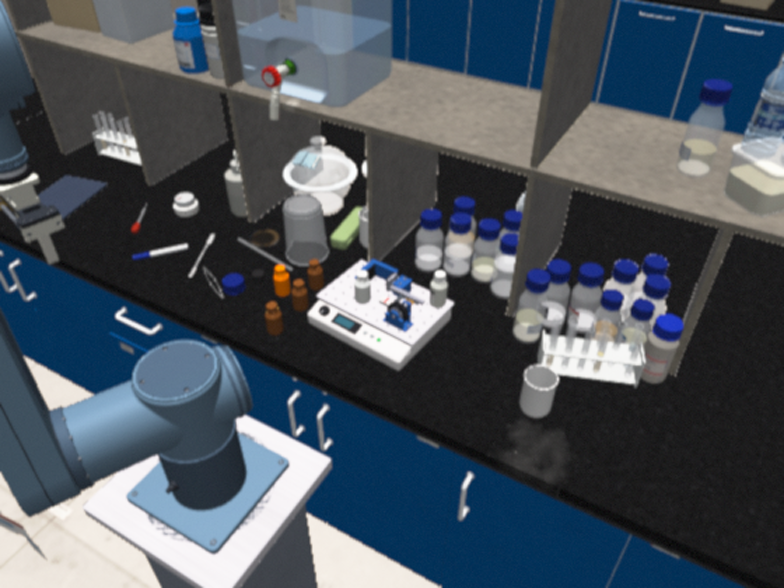

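Run:
```python
from h import *
a=dict(np.load('pics/top.npz'));b=dict(np.load('pics/scene.npz'))
P=cloud(a)
for n,(u,v) in dict(vial=(365,307),tall=(439,271),wheel=(416,321),panelL=(320,347),platBL=(332,252),platBR=(452,265),platFR=(441,346),fj=(350,272),shelf=(400,200),shelfe=(400,182)).items(): print(n,P[int(v/1.4),int(u/1.4)].round(0))
Q=cloud(b)
for n,(u,v) in dict(vial=(363,275),tall=(439,278)).items(): print(n,Q[int(v/1.4),int(u/1.4)].round(0))
roi=np.zeros(P.shape[:2],bool);roi[175:262,220:330]=1
m=roi&(abs(P[...,2]-60)<5)
rect=cv2.minAreaRect(P[m][:,:2].astype(np.float32));print(rect,m.sum())
save(a,'topc.png',(215,170,335,265),6)
```

```text
vial [498. -11. 138.]
tall [ 572. -157.  146.]
wheel [ 474. -114.  115.]
panelL [426.  94.  -4.]
platBL [622.  65.  57.]
platBR [ 609. -190.    0.]
platFR [ 431. -171.   -2.]
fj [574.  22. 100.]
shelf [743. -75.  44.]
shelfe [679. -80. 382.]
vial [502. -13. 132.]
tall [ 560. -166.  147.]
((514.3950805664062, -49.73088073730469), (264.951171875, 191.62559509277344), 83.93199920654297) 3272
```

View pics/topc.png

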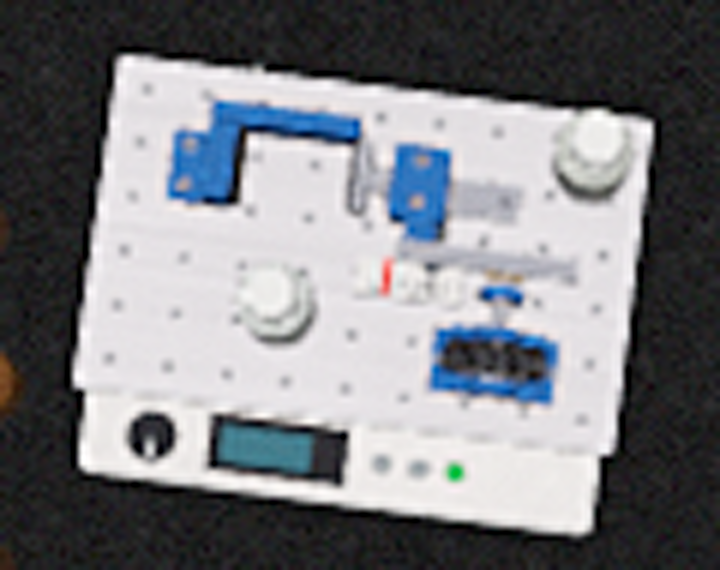

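step_arm([
  [[0,-25.8,-25.6,-4.5,0],[0,-25.8,-25.6,-4.5,0],[0,-25.8,-25.6,-4.5,0],[0,-25.8,-25.6,-4.5,0],[0,-25.8,-25.6,-4.5,0],[0,-25.8,-25.6,-4.5,0],[0,-25.8,-25.6,-4.5,0],[0,-25.8,-25.6,-4.5,0],[0,-25.8,-25.6,-4.5,0],[0,-25.8,-25.6,-4.5,0],[0,-25.8,-25.6,-4.5,0],[0,-25.8,-25.6,-4.5,0],[0,-25.8,-25.6,-4.5,0],[0,-25.8,-25.6,-4.5,0],[0,-25.8,-25.6,-4.5,0],[0,-25.8,-25.6,-4.5,0],[0,-25.8,-25.6,-4.5,0],[0,-25.8,-25.6,-4.5,0],[0,0,0,0,-0.083],[0,0,0,0,-0.083]],
])

```text
time_s: 1.77
position: [471.8, -41.8, 299.0]
ee_rot: [-0.169, -3.136, -0.0]
ft_force: [0.0, 0.3, 0.1]
grip_width: 0.6
grip_force: 0.0
```

Run:
```python
from h import *
c=cap('wrist');save(c,'w1.png',None,1.4)
s=r.state();print(s['position'],s['ee_rot'],s['ft_force'],s['grip_width'],s['time_s']);print(c['world_to_cam'])
```

```text
[471.36626402 -40.94412894 298.94540354] [-1.59099981e-01 -3.13606151e+00 -5.95453327e-04] [-0.89323708  0.58172387 -0.16146552] 0.4704117033678399 1.8167
[[ 1.07136294e-01  9.94244273e-01 -3.74631088e-04 -8.46526196e+00]
 [-9.52698717e-01  1.02551691e-01 -2.86091430e-01  5.10765576e+02]
 [-2.84406347e-01  3.10076862e-02  9.58202251e-01 -3.33432165e+02]
 [ 0.00000000e+00  0.00000000e+00  0.00000000e+00  1.00000000e+00]]
```

View pics/w1.png

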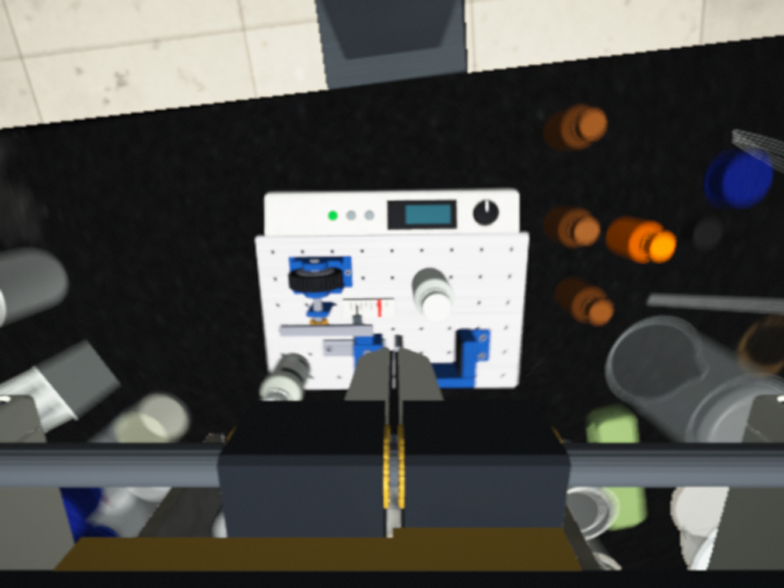

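Run:
```python
from h import *
c=dict(np.load('pics/wrist.npz'))
save(c,'w1c.png',(175,130,385,285),3.8)
K=c['intrinsics'];T=c['world_to_cam']
for z in (299,319,350): 
  q=(T@np.array([471.4,-41,z,1]))[:3]; print('tcp px',K[0,0]*q[0]/-q[2]+K[0,2],K[1,1]*-q[1]/-q[2]+K[1,2])
P=cloud(c)
m=(abs(P[...,2]-60)<3.5)&(P[...,0]>380)&(P[...,0]<650)&(abs(P[...,1]+40)<190)
print(cv2.minAreaRect(P[m][:,:2].astype(np.float32)),P[m][:,2].mean())
top=(abs(P[...,2]-135)<6)&(P[...,0]<560);print('cap',np.median(P[top],0),np.ptp(P[top],0),top.sum())
w=(P[...,2]>104)&(P[...,2]<125)&(P[...,1]<-80)&(P[...,0]<520);print('wheel',P[w].mean(0),np.percentile(P[w],[2,98],axis=0),w.sum())
j=(abs(P[...,2]-100)<5)&(P[...,1]>0)&(P[...,0]>510);print('jaw',np.percentile(P[j],[2,98],axis=0))
```

```text
tcp px 282.80789891994266 260.57862909765265
tcp px 283.01902372647635 276.5369863349316
tcp px 283.46614434928 310.3336336546073
((504.19854736328125, -21.371261596679688), (243.26123046875, 336.02490234375), 0.8308224081993103) 60.54215054941145
cap [500.08181393 -10.99756903 134.87267075] [23.35007434 23.65558728  7.35083168] 344
wheel [ 488.53589155 -118.60978439  109.64203409] [[ 466.92758866 -151.53768137  104.28506712]
 [ 519.69437543  -92.5132251   115.86732999]] 622
jaw [[550.90672701   3.22717073  95.38478448]
 [832.44777978 265.97020833 104.73611684]]
```

View pics/w1c.png

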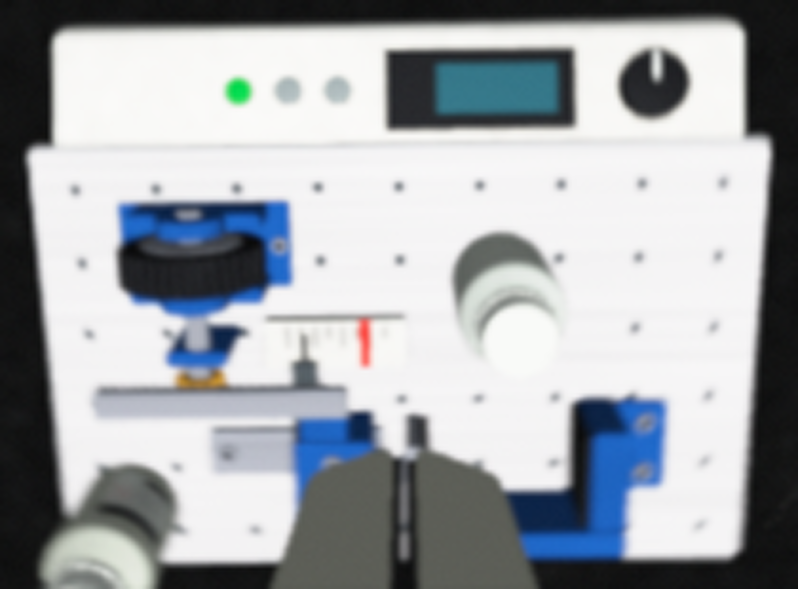

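```bash
cat >> h.py <<'E'
yaw=-0.107
X=np.array([np.cos(yaw),np.sin(yaw)]);Y=np.array([-X[1],X[0]])
E
python3 - <<'E'
from h import *
c=dict(np.load('pics/wrist.npz'))
print('cam',np.linalg.inv(c['world_to_cam'])[:3,3])
f=lambda u,v,z:rayz(c,175+u/3.8,130+v/3.8,z)[:2]
q={}
for n,(u,v,z) in dict(FR=(28,150,60),FL=(770,140,60),BR=(72,562,60),BL=(743,556,60),red=(365,343,70),pointer=(305,337,73),scaleL=(405,340,70),scaleR=(265,340,70),padtop=(375,430,100),jawFront=(593,432,100),jawFrontR=(593,432,100),jawbackR=(593,525,100),stopface=(550,525,100),cap=(519,340,135),wheelfrontL=(265,258,90),wheelfrontR=(120,258,90),wheelfronttop=(190,243,115),wheelbacktop=(190,290,115)).items():
    w=f(u,v,z);q[n]=w;print(n,w.round(1),(w@X).round(1),(w@Y).round(1))
d=q['BL']-q['FL'];print('yaw L',np.arctan2(d[1],d[0]));d=q['BR']-q['FR'];print(np.arctan2(d[1],d[0]));d=q['FL']-q['FR'];print('F',np.arctan2(-d[0],d[1]),np.linalg.norm(d));d=q['BL']-q['BR'];print(np.arctan2(-d[0],d[1]),np.linalg.norm(d))
P=cloud(c)
R=np.stack([P[...,0]*X[0]+P[...,1]*X[1],P[...,0]*Y[0]+P[...,1]*Y[1],P[...,2]],-1)
np.set_printoptions(suppress=True,precision=0,linewidth=220)
U=(175+190/3.8)
for v in range(192,214): print(v,R[v,int(U)],R[v,int(175+593/3.8)+2-0], R[v+40,int(175+600/3.8)])
E
```

```text
cam [392.68242123 -33.62437525 465.61793374]
FR [ 435.9 -172.3] 451.9 -124.7
FL [460.6  90. ] 448.4 138.6
BR [ 598.4 -187.7] 615.0 -122.7
BL [624.2  76.8] 612.4 143.0
red [517.1 -60.9] 520.7 -5.3
pointer [511.6 -81.9] 517.5 -26.8
scaleL [517.6 -46.3] 519.5 9.3
scaleR [512.1 -96.9] 519.5 -41.7
padtop [539.3 -59.1] 542.6 -1.1
jawFront [548.1  15.6] 543.3 74.0
jawFrontR [548.1  15.6] 543.3 74.0
jawbackR [583.4  13.5] 578.7 75.7
stopface [581.8  -1.7] 578.6 60.5
cap [500.8  -9.7] 498.9 43.8
wheelfrontL [477.3 -89.6] 484.1 -38.1
wheelfrontR [ 472.  -138.4] 484.1 -87.2
wheelfronttop [ 464.3 -108.7] 473.2 -58.5
wheelbacktop [ 479.4 -111.1] 488.6 -59.3
yaw L -0.08025011040861535
-0.09437691580885799
F -0.09384454643976857 263.3877416075575
-0.0971861706755354 265.7062122693724
192 [474. -61. 101.] [483.  80.  60.] [542.  82.  59.]
193 [477. -63.  93.] [484.  80.  61.] [543.  82.  61.]
194 [477. -62.  98.] [486.  80.  61.] [544.  82.  62.]
195 [477. -61. 103.] [487.  80.  61.] [545.  81.  64.]
196 [478. -60. 107.] [489.  81.  60.] [545.  81.  67.]
197 [478. -59. 113.] [490.  80.  61.] [545.  
[... 189 characters left out ...]
 114.] [496.  81.  60.] [545.  78.  86.]
202 [484. -59. 113.] [497.  81.  62.] [545.  77.  90.]
203 [485. -59. 114.] [498.  81.  61.] [545.  76.  94.]
204 [486. -59. 115.] [500.  81.  60.] [545.  76.  97.]
205 [487. -59. 114.] [501.  81.  64.] [545.  75. 100.]
206 [489. -60. 113.] [503.  81.  61.] [546.  75. 101.]
207 [490. -60. 113.] [504.  81.  60.] [548.  75. 100.]
208 [491. -60. 114.] [506.  81.  61.] [550.  76. 100.]
209 [496. -62. 101.] [507.  81.  61.] [551.  76.  99.]
210 [497. -62. 101.] [509.  82.  59.] [552.  75. 101.]
211 [498. -62. 102.] [510.  82.  60.] [554.  76. 100.]
212 [499. -62. 104.] [512.  82.  59.] [555.  76. 101.]
213 [503. -64.  95.] [513.  82.  60.] [556.  76. 101.]
```

step_arm([
  [[0,12,33.4,0,0],[0,0,0,37,0],[0,0,0,37,0],[0,0,0,37,0],[0,0,0,37,0],[0,0,0,37,0],[0,0,0,27,0],[0,0,0,15,0],[0,0,0,0,0],[0,0,0,0,0]],
])

```text
time_s: 2.65
position: [462.1, -4.8, 72.2]
ee_rot: [-0.17, -3.135, -0.001]
ft_force: [-0.1, 0.4, -0.2]
grip_width: 0.3
grip_force: 0.0
```

Run:
```python
from h import *
c=cap('wrist');save(c,'w2.png',(100,60,500,360),2)
s=r.state();print(s['position'],s['ee_rot'],s['ft_force'],s['time_s'])
```

```text
[463.23739119  -5.09230163  73.24269631] [ 1.70080894e-01  3.13658691e+00 -8.62371692e-05] [ 0.03348824 -0.54614407  0.69942293] 2.7
```

View pics/w2.png

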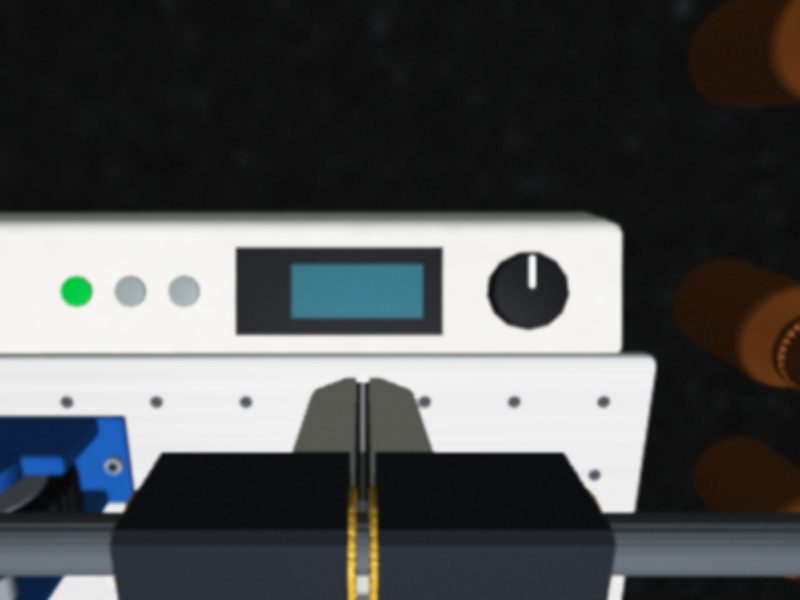

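step_arm([
  [[0,-5,0,0,0],[0,-4,0,0,0],[0,-3,0,0,0],[0,-3,0,0,0],[0,-4,0.2,0,0],[0,-4,0.2,0,0],[0,-4,0.2,0,0],[0,-4,0.2,0,0],[0,-4,0.2,0,0],[0,-4,0.2,0,0],[0,-4,0.2,0,0],[0,-4,0.2,0,0],[0,-4,0.2,0,0],[0,-4,0.2,0,0],[0,-4,0.2,0,0],[0,-4,0.2,0,0]],
])

```text
time_s: 4.03
position: [526.2, -9.6, 72.6]
ee_rot: [0.169, 3.137, -0.0]
ft_force: [0.3, 0.6, -0.0]
grip_width: 0.7
grip_force: 0.2
```

Run:
```python
from h import *
c=cap('scene');save(c,'s2.png',(215,180,335,265),6)
s=r.state();print(s['position'],s['ft_force'],s['time_s'])
```

```text
[527.04503459  -9.77791118  72.7315247 ] [ 0.84588619 -0.16473659  0.01735923] 4.0833
```

View pics/s2.png

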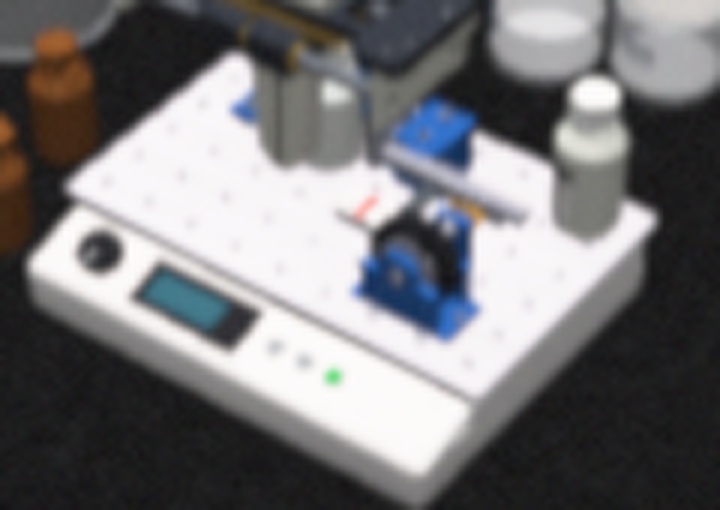

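step_arm([
  [[0,-3,0.1,0,0],[0,-3,0.1,0,0],[0,-2,0.1,0,0],[0,-2,0,0,0],[0,-1,0,0,0],[0,-1,0,0,0],[0,0,0,0,0]],
])

```text
time_s: 4.67
position: [537.9, -10.6, 72.7]
ee_rot: [0.169, 3.137, -0.0]
ft_force: [0.6, -0.6, -0.6]
grip_width: 0.6
grip_force: 0.0
```

step_arm([
  [[0,-1,0,0,0],[0,-0.5,0,0,0],[0,0,0,0,0]],
])

```text
time_s: 4.92
position: [539.1, -10.7, 72.6]
ee_rot: [-0.169, -3.137, -0.0]
ft_force: [-1.0, -0.3, -0.1]
grip_width: 0.1
grip_force: 0.4
```

step_arm([
  [[0,-1,0,0,0],[0,-0.5,0,0,0],[0,0,0,0,0]],
])

```text
time_s: 5.17
position: [539.4, -10.7, 72.5]
ee_rot: [-0.169, -3.134, -0.0]
ft_force: [-5.5, 0.6, 4.0]
grip_width: 0.6
grip_force: 2.6
```

step_arm([
  [[0,-1,0,0,0],[0,0,0,0,0]],
])

```text
time_s: 5.33
position: [539.4, -10.6, 72.5]
ee_rot: [-0.169, -3.132, -0.001]
ft_force: [-8.5, 0.2, 5.9]
grip_width: 0.6
grip_force: 4.0
```

step_arm([
  [[0,-1,0,0,0],[0,0,0,0,0]],
])

```text
time_s: 5.5
position: [539.5, -10.6, 72.5]
ee_rot: [-0.168, -3.13, -0.001]
ft_force: [-10.9, 0.0, 8.0]
grip_width: 0.5
grip_force: 5.4
```

step_arm([
  [[0,5,0,0,0],[0,10,0,0,0],[0,30,0,0,0],[0,10,0,-30,0],[0,0,0,-40,0],[0,0,-20,-40,0],[0,0,-25,-40,0],[0,0,-20,-40,0],[0,0,-20,-20,0],[0,0,0,0,0]],
])

```text
time_s: 6.33
position: [481.7, -87.9, 277.9]
ee_rot: [0.172, 3.126, -0.008]
ft_force: [1.1, -0.2, 0.1]
grip_width: 0.9
grip_force: 0.0
```

Run:
```python
from h import *
c=cap('wrist');save(c,'w3.png',(175,100,385,255),3.8)
s=r.state();print(s['position'],s['ee_rot'],s['ft_force'],s['time_s'])
P=cloud(c)
top=(abs(P[...,2]-134)<5)&(abs(P[...,0]-555)<40)&(abs(P[...,1]+5)<35);print('cap',np.median(P[top],0),np.ptp(P[top],0),top.sum())
w=(P[...,2]>112)&(P[...,2]<118)&(P[...,1]<-80)&(P[...,0]<500)&(P[...,0]>455);print('wheel',np.median(P[w],0),np.percentile(P[w],[2,98],axis=0),w.sum())
```

```text
[480.68078675 -85.91562674 275.00311638] [ 0.17283022  3.13048766 -0.00373805] [ 1.22572368  0.05476935 -0.83470923] 6.3833
cap [564.76694397 -20.45612181 134.84290924] [23.5378569  24.20147867  8.01503365] 361
wheel [ 474.29852669 -115.08472943  114.0449959 ] [[ 467.4739573  -127.09254785  112.20414225]
 [ 481.43458584 -103.74512302  116.38853649]] 245
```

View pics/w3.png

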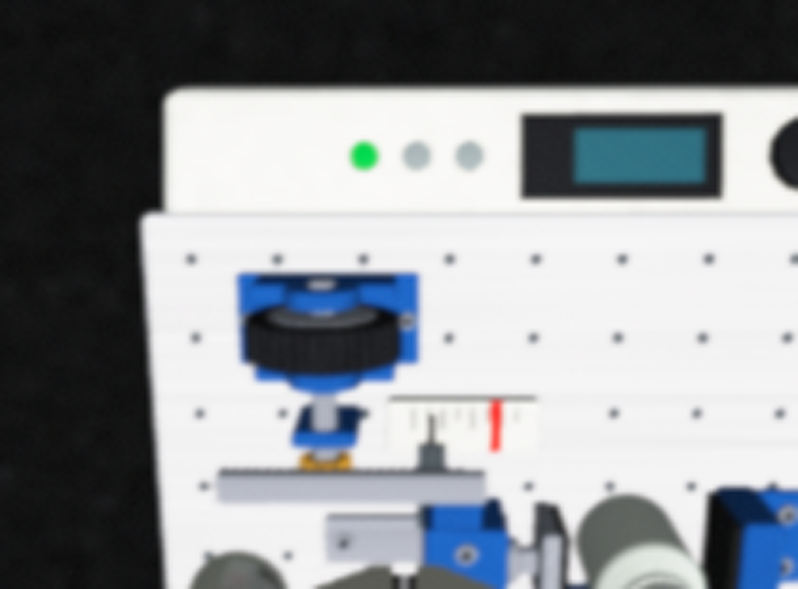

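step_arm([
  [[0,1.5,-22,0,0],[0,1.5,-22,0,0],[0,0,0,37,0],[0,0,0,37,0],[0,0,0,37,0],[0,0,0,30,0],[0,0,0,8,0],[0,0,0,0,0],[0,0,0,0,0],[0,0,0,0,0]],
])

```text
time_s: 7.22
position: [473.0, -127.8, 125.1]
ee_rot: [0.168, 3.134, -0.002]
ft_force: [-0.1, -0.4, 1.4]
grip_width: 0.6
grip_force: 0.0
```

Run:
```python
from h import *
p=[]
for i in range(4):
    s=r.state();p.append(s['position']);c=cap('wrist')
m=np.mean(p,0);print(m,s['ee_rot'],s['ft_force'],s['time_s'])
X=np.array([.99486,-.1012]);print(m[:2]@X,m[0]*.1012+m[1]*.99486)
save(c,'w4.png',(175,140,385,295),3.8)
```

```text
[ 473.04365672 -127.91406826  125.27132831] [ 1.68845562e-01  3.13383606e+00 -2.30438117e-03] [-0.04689703  1.01310099 -0.13454498] 7.3667
483.55711603032347 -79.3845718885373
```

View pics/w4.png

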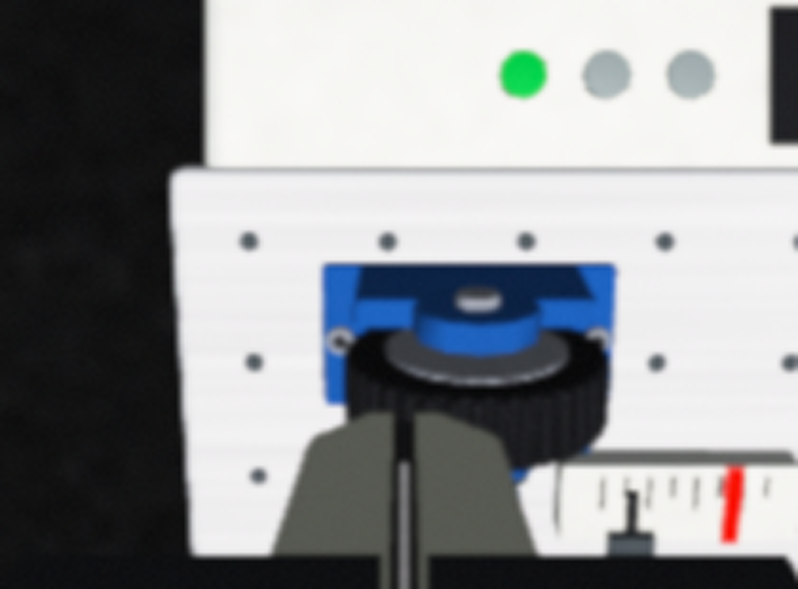

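step_arm([
  [[0,0,0,7,0],[0,0,0,2,0],[0,0,0,1,0],[0,0,0,0,0]],
])

```text
time_s: 7.75
position: [471.5, -127.4, 113.4]
ee_rot: [-0.169, -3.136, -0.0]
ft_force: [-0.2, -0.2, 1.0]
grip_width: 0.3
grip_force: 0.4
```

step_arm([
  [[0,0,0,1,0],[0,0,0,1,0],[0,0,0,0,0]],
])

```text
time_s: 8.0
position: [471.6, -128.6, 112.5]
ee_rot: [-0.168, -3.137, 0.003]
ft_force: [-4.8, -2.2, 8.6]
grip_width: 0.2
grip_force: 4.5
```

step_arm([
  [[0,0,2,-0.4,0],[0,0,2,-0.4,0],[0,0,2,-0.3,0],[0,0,2,-0.1,0]],
])

```text
time_s: 8.33
position: [472.5, -121.4, 114.4]
ee_rot: [0.168, 3.137, -0.006]
ft_force: [-6.7, -3.5, 15.3]
grip_width: 0.5
grip_force: 7.9
```

step_arm([
  [[0,0,2,0,0],[0,0,2,0,0],[0,0,2,0,0]],
])

```text
time_s: 8.58
position: [473.3, -114.8, 114.7]
ee_rot: [0.169, 3.136, -0.004]
ft_force: [-6.3, -2.3, 15.4]
grip_width: 0.4
grip_force: 8.1
```

step_arm([
  [[0,0,2,0,0],[0,0,2,0,0],[0,0,2,0,0]],
])

```text
time_s: 8.83
position: [474.1, -108.5, 114.5]
ee_rot: [0.169, 3.136, -0.003]
ft_force: [-4.5, 0.1, 12.0]
grip_width: 0.5
grip_force: 6.2
```

```bash
cat >> h.py <<'E'
def gauge(c,dbg=False):
    # red band and pointer along shaker y at scale height
    p=c['pixels'].astype(int); R,G,B=p[...,0],p[...,1],p[...,2]
    m=(R>150)&(G<100)&(B<100); m[:,:100]=0
    n,l,st,ce=cv2.connectedComponentsWithStats(m.astype(np.uint8))
    k=1+np.argmax(st[1:,4]); u,v=ce[k]
    row=p[int(v)-1:int(v)+2,:,:].mean((0,2)); return u,v,st[k],row
E
python3 - <<'E'
from h import *
c=cap('wrist');u,v,st,row=gauge(c);print(u,v,st);print(row[int(u)-45:int(u)+15].astype(int));print(r.state()['position'],r.state()['ft_force'])
E
```

```text
346.60655737704917 277.4918032786885 [345 270   5  16  61]
[ 84  84  84  85  84  85  84  85  84  84  84  97 152 216 235 228 204 219
 237 241 240 232 198 175 159 122 106 139 175 193 223 238 241 240 230 194
 203 233 241 242 238 216 181 161 128  98  88 104 153 213 238 243 243 237
 211 205 231 240 242 242]
[ 474.19059595 -108.01432971  114.39777999] [-4.5923539  -0.21575942 13.06073272]
```

step_arm([
  [[0,0,2,-0.5,0],[0,0,2,-0.3,0],[0,0,2,0,0],[0,0,2,0.3,0]],
])

```text
time_s: 9.22
position: [474.9, -99.5, 113.1]
ee_rot: [0.17, 3.137, 0.0]
ft_force: [0.1, -0.1, -0.1]
grip_width: 0.5
grip_force: 0.0
```

step_arm([
  [[0,0,2,0.6,0],[0,0,2,0.8,0],[0,0,2,1,0],[0,0,2,1,0]],
])

```text
time_s: 9.55
position: [475.5, -91.3, 109.4]
ee_rot: [-0.169, -3.136, -0.001]
ft_force: [-0.3, 0.6, 0.4]
grip_width: 0.2
grip_force: 0.0
```

Run:
```python
from h import *
c=cap('wrist');u,v,st,row=gauge(c);print(u,v,st);print(row[int(u)-45:int(u)+15].astype(int));print(r.state()['position'],r.state()['ft_force'])
```

```text
325.56 279.22 [324 273   4  13  50]
[ 98 118  86  41  42  69  83  85  86  86  86  86  85  86  86  86  86  86
  86  86  86  86  86  86  86  86  86  86  86  86  86  85  86  91 109 156
 220 240 243 241 233 194 170 155 117  91  88 113 168 224 242 244 244 236
 203 201 232 241 242 242]
[475.31334712 -90.96306489 109.2600628 ] [-0.48527409  0.53507613  0.16124068]
```

step_arm([
  [[0,0,0,-12,0],[0,0,-19,0,0],[0,0,-19,0,0],[0,0,0,0,0]],
])

```text
time_s: 9.93
position: [471.9, -131.9, 122.0]
ee_rot: [0.171, 3.136, -0.003]
ft_force: [0.5, 0.2, 0.2]
grip_width: 0.4
grip_force: 0.0
```

Run:
```python
from h import *
c=cap('wrist');u,v,st,row=gauge(c);print(u,v,st);print(row[int(u)-45:int(u)+15].astype(int));print(r.state()['position'],r.state()['ft_force'])
```

```text
373.7792207792208 274.68831168831167 [371 265   6  21  77]
[195 232 240 241 242 242 242 242 242 240 225 195 218 238 242 242 239 234
 236 241 242 241 232 199 200 227 216 151  74  84 168 226 240 241 237 215
 192 222 239 242 241 239 229 200 151 106  88 101 149 208 236 242 243 241
 236 235 240 242 242 242]
[ 471.59234618 -130.45658733  121.79045611] [-0.5749101   0.42962828 -1.04232905]
```

step_arm([
  [[0,-1,1,6,0],[0,0,0,2,0],[0,0,0,1.5,0],[0,0,0,1,0],[0,0,0,0,0]],
])

```text
time_s: 10.4
position: [472.7, -129.2, 112.5]
ee_rot: [0.167, 3.137, -0.004]
ft_force: [-4.9, -3.1, 12.3]
grip_width: 0.4
grip_force: 6.1
```

step_arm([
  [[0,0,2,-0.3,0],[0,0,2,-0.4,0],[0,0,2,-0.4,0],[0,0,2,-0.3,0],[0,0,2,0,0]],
])

```text
time_s: 10.82
position: [473.9, -119.3, 114.5]
ee_rot: [0.167, 3.136, -0.005]
ft_force: [-6.1, -2.7, 19.2]
grip_width: 0.6
grip_force: 9.4
```

step_arm([
  [[0,0,2,0,0],[0,0,2,0,0],[0,0,2,0,0],[0,0,2,0,0]],
])

```text
time_s: 11.15
position: [474.9, -111.0, 114.7]
ee_rot: [0.167, 3.136, -0.004]
ft_force: [-5.3, -1.2, 18.4]
grip_width: 0.6
grip_force: 8.8
```

step_arm([
  [[0,0,2,0.3,0],[0,0,2,0.4,0],[0,0,2,0.5,0]],
])

```text
time_s: 11.4
position: [475.7, -104.1, 113.7]
ee_rot: [0.168, 3.135, -0.001]
ft_force: [-4.7, 3.6, 20.2]
grip_width: 0.6
grip_force: 9.9
```

step_arm([
  [[0,0,2,0.2,0],[0,0,2,0.4,0],[0,0,2,0.6,0]],
])

```text
time_s: 11.65
position: [476.2, -97.4, 111.3]
ee_rot: [0.168, 3.136, 0.001]
ft_force: [-1.2, 2.4, 7.2]
grip_width: 0.7
grip_force: 3.6
```

step_arm([
  [[0,0,0,-9,0],[0,0,-16,0,0],[0,0,-16,0,0],[0,0,0,0,0]],
])

```text
time_s: 11.98
position: [472.7, -132.0, 119.6]
ee_rot: [0.17, 3.137, -0.002]
ft_force: [0.7, -0.7, 0.0]
grip_width: 0.5
grip_force: 0.0
```

Run:
```python
from h import *
c=cap('wrist');u,v,st,row=gauge(c);print(u,v,st);print(row[int(u)-45:int(u)+15].astype(int));print(r.state()['position'],r.state()['ft_force'])
```

```text
374.48809523809524 274.01190476190476 [372 265   6  19  84]
[220 238 241 242 242 242 242 242 242 236 206 195 229 241 243 241 235 226
 234 240 242 239 226 191 211 235 240 241 238 226 226 237 241 241 236 207
 191 226 235 210 134  64  61  94 104  92  88  99 145 207 236 242 243 241
 231 224 236 241 242 242]
[ 472.44152097 -130.91434507  119.37614608] [-0.405997    0.89807132 -0.02812588]
```

```bash
cat >> h.py <<'E'
def gap():
    c=cap('wrist');u,v,st,row=gauge(c)
    p=c['pixels'].astype(int); i0=int(u)-30
    # pointer: dark & neutral, rows just around band
    seg=p[int(v)-2:int(v)+4,i0:i0+50].max(2).mean(0)   # max channel: red stays bright, pointer dark
    w=np.clip(150-seg,0,None); up=(w*np.arange(50)).sum()/max(w.sum(),1)+i0
    a=rayz(c,u,v,70)[:2];b=rayz(c,up,v+.5,73)[:2]
    print('red',u,v,'ptr',up,'gap y mm',(a-b)@np.array([.1,.995]));print(seg.astype(int))
    s=r.state();print(s['position'],s['ft_force'],s['time_s'],c['intrinsics'][0,0])
    return c
E
python3 -c "
from h import *
gap()"
```

```text
red 372.8987341772152 275.3164556962025 ptr 368.76653696498056 gap y mm 4.233327787442934
[244 242 234 233 240 243 243 239 216 201 229 240 242 241 238 229 236 241
 243 241 231 204 216 236 232 179  89  59 129 219 245 249 248 245 235 236
 243 244 244 241 233 236 242 243 244 244 244 244 244 242]
[ 472.26484387 -130.24744218  119.23264381] [-0.23557256 -0.0830219  -0.76471063] 12.0833 300.0656703640519
```

step_arm([
  [[0,0,7,2,0],[0,0,0,2,0],[0,0,0,1.5,0],[0,0,0,1,0],[0,0,0,0,0]],
])

```text
time_s: 12.5
position: [473.1, -123.4, 114.3]
ee_rot: [0.167, 3.137, -0.002]
ft_force: [-5.5, 0.6, 14.6]
grip_width: 0.6
grip_force: 7.1
```

step_arm([
  [[0,0,2,-0.3,0],[0,0,2,-0.2,0],[0,0,2,0,0],[0,0,2,0,0],[0,0,2,0,0],[0,0,1,0,0],[0,0,0,0,0]],
])

```text
time_s: 13.08
position: [474.4, -112.8, 114.8]
ee_rot: [0.167, 3.137, -0.003]
ft_force: [-4.4, -2.0, 13.3]
grip_width: 0.4
grip_force: 6.5
```

```bash
python3 -c "
from h import *
gap()"
```

```text
red 351.9347826086956 275.2391304347826 ptr 350.0 gap y mm 2.237970143484641
[234 210 225 240 243 243 237 204 193 228 240 242 239 223 196 223 240 243
 242 235 202 208 235 243 244 240 219 170 151 146 166 213 237 233 234 242
 245 245 241 217 200 230 242 243 243 244 244 244 243 241]
[ 474.402715   -112.7895876   114.76802152] [-4.69540105 -1.52104279 12.48677998] 13.1333 300.0656703640519
```

step_arm([
  [[0,0,1.5,0,0],[0,0,1.5,0,0],[0,0,0,0,0],[0,0,0,-6,0],[0,0,0,-25,0],[0,10,10,-40,0],[0,10,20,-40,0],[0,10,20,-40,0],[0,0,0,-20,0],[0,0,0,0,0],[0,0,0,0,0]],
])

```text
time_s: 14.05
position: [452.3, -60.2, 277.3]
ee_rot: [0.167, 3.134, -0.001]
ft_force: [-0.0, -0.0, -1.8]
grip_width: 0.1
grip_force: 0.0
```

Run:
```python
from h import *
c=gap();save(c,'w5.png',(195,120,355,240),5)
cc=cap('wrist');P=cloud(cc)
top=(abs(P[...,2]-134)<5)&(abs(P[...,0]-555)<40)&(abs(P[...,1]+5)<35);print('cap',np.median(P[top],0),np.ptp(P[top],0),top.sum())
```

```text
red 448.26839826839824 103.88311688311688 ptr 442.1258536585366 gap y mm 8.611362362368231
[ 39  38  39  40  45  59  77  92  98  99  99  98  95  82  80  91  81  57
  45  45  66 112 145 157 159 159 160 160 159 159 159 160 160 159 159 159
 159 159 154 137 106  64  30  18  18  17  17  17  17  17]
[451.54357804 -60.26508903 275.78289988] [ 0.46194078  0.4862472  -0.40907267] 14.1 300.0656703640519
cap [556.23395761  -8.59027048 131.45579017] [ 2.50534596 11.88418251  4.41244913] 18
```

View pics/w5.png

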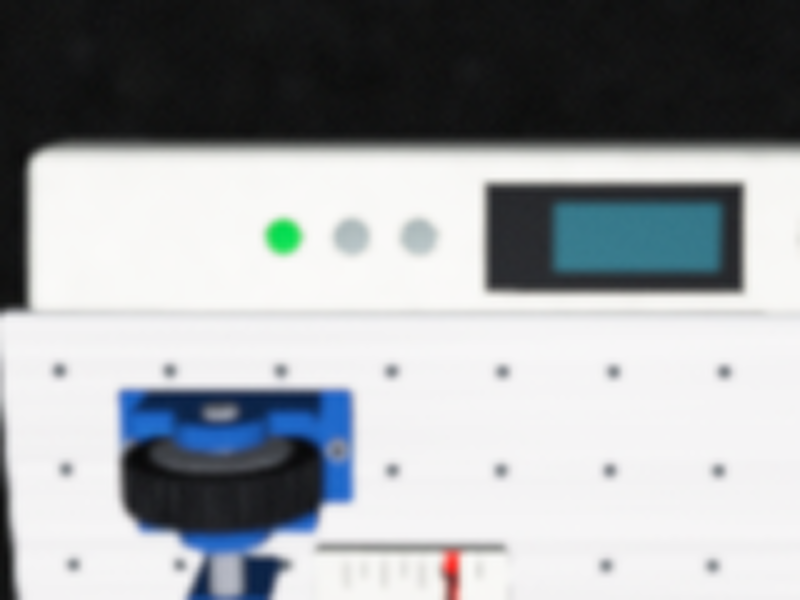

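Run:
```python
from h import *
np.set_printoptions(linewidth=200,suppress=True,precision=1)
c=dict(np.load('pics/wrist.npz'));p=c['pixels'].astype(int)
for v in range(228,250,2): print(v,'R',p[v,272:300,0]);print('    G',p[v,272:300,1])
for n in('scene','top'):
    cc=cap(n);P=cloud(cc);q=cc['pixels'].astype(int)
    m=(P[...,2]>122)&(P[...,2]<140)&(abs(P[...,0]-565)<35)&(abs(P[...,1]+8)<40)
    print(n,m.sum(),P[m].mean(0) if m.any() else '',np.percentile(P[m],[3,97],axis=0) if m.any() else '')
    m=(P[...,2]>136)&(P[...,2]<152)&(abs(P[...,0]-570)<35)&(abs(P[...,1]+160)<40)
    print(' tall',m.sum(),P[m].mean(0) if m.any() else '')
P=cloud(c);m=(P[...,2]>125)&(P[...,2]<140)&(abs(P[...,0]-565)<35)&(abs(P[...,1]+8)<40);print(m.sum(),P[m].mean(0),np.percentile(P[m],[3,97],axis=0))
```

```text
228 R [243 243 244 243 243 244 244 243 244 243 244 243 244 243 244 244 243 243 244 243 243 243 243 244 244 245 245 245]
    G [242 242 243 242 242 243 242 243 243 243 243 242 243 242 242 243 242 243 243 243 242 243 243 243 244 244 244 245]
230 R [162 166 168 167 168 167 168 168 169 169 168 169 168 168 168 169 169 169 170 168 169 170 171 185 221 238 241 242]
    G [163 164 168 167 167 168 169 168 169 168 167 166 163 162 163 165 168 168 169 168 169 170 171 184 219 237 240 241]
232 R [227 228 227 225 226 227 226 227 228 228 227 229 232 233 231 231 231 230 226 227 229 229 229 229 227 234 241 243]
    G [227 229 228 226 226 228 227 227 228 228 221 188 131  97 139 201 228 230 227 227 229 229 229 229 227 233 240 242]
234 R [236 244 243 233 236 243 239 235 242 244 236 240 248 248 240 242 247 246 231 235 245 248 248 246 241 241 245 246]
    G [236 244 243 232 235 242 238 234 241 243 227 176 111  60 121 222 246 245 230 234 245 247 247 246 241 240 244 245]
236 R [234 244 244 235 238 243 237 230 240 243 229 200 175 177 201 235 247 245 231 235 246 248 248 247 245 244 244 244]
    G [233 243 243 2
[... 1049 characters left out ...]
0 242 243]
246 R [243 243 243 243 243 243 243 241 228 172 109  86  86  87  87 110 172 228 241 243 243 243 243 243 243 243 243 243]
    G [242 242 242 242 242 242 242 240 228 175 115  95  96  97  96 116 175 227 240 242 242 242 242 242 242 242 243 242]
248 R [219 209 208 207 208 216 233 239 228 172 108  87  87  88  90 103 146 193 221 231 236 241 243 244 244 244 244 244]
    G [218 209 207 206 207 214 233 238 227 174 114  95  95  96  96 107 148 192 220 230 235 240 242 243 243 243 243 243]
scene 54 [564.  -12.  131.2] [[553.9 -22.4 123.2]
 [578.3   0.8 136.9]]
 tall 47 [ 569.7 -163.   143.1]
top 0  
 tall 63 [ 571.7 -161.8  143.3]
52 [557.   -8.3 128.4] [[555.5 -16.2 125.4]
 [559.8  -0.3 132.9]]
```

step_arm([
  [[0,-5,-20,0,0],[0,-5,-20,0,0],[0,0,-10,-20,0],[0,0,0,0,0],[0,0,0,0,0],[0,0,0,0,0]],
])

```text
time_s: 14.75
position: [456.0, -111.0, 295.0]
ee_rot: [-0.17, -3.135, -0.002]
ft_force: [-0.0, 0.3, 0.6]
grip_width: 0.5
grip_force: 0.0
```

Run:
```python
from h import *
np.set_printoptions(linewidth=200,suppress=True,precision=1)
c=cap('wrist');print(r.state()['position'])
P=cloud(c);Xs=np.array([.995,-.0998]);Ys=np.array([.0998,.995])
S=np.stack([P[...,:2]@Xs,P[...,:2]@Ys,P[...,2]],-1)
m=(S[...,2]>128)&(S[...,2]<140)&(abs(S[...,0]-563)<35)&(S[...,1]>10)&(S[...,1]<90);print('cap',m.sum(),np.median(S[m],0),np.percentile(S[m],[3,97],axis=0))
j=(abs(S[...,2]-100)<4)&(abs(S[...,0]-560)<30)&(S[...,1]>-40)&(S[...,1]<110)
h=np.histogram(S[j][:,1],bins=np.arange(-40,112,3));print(np.c_[h[1][:-1],h[0]][h[0]>0].astype(int).tolist())
st=j&(S[...,1]>60);print('jaw x range',np.percentile(S[st],[2,98],axis=0))
p=c['pixels'][int(np.nonzero(m)[0].mean())];ys,xs=np.nonzero(m);print(xs.min(),xs.max(),ys.min(),ys.max())
for v in (ys.min()-10,ys.min()-4):
  for u in range(xs.min()-25,xs.max()+25,2): print((v,u),c['pixels'][v,u],S[v,u].round(0),end=';')
  print()
```

```text
[ 455.9 -110.8  295. ]
cap 308 [563.3  46.3 134.7] [[554.3  36.  128.9]
 [573.5  57.3 136.3]]
[[-19, 1], [-16, 44], [-13, 69], [-10, 67], [-7, 75], [-4, 72], [-1, 65], [2, 66], [5, 61], [8, 74], [11, 40], [14, 12], [17, 16], [20, 80], [23, 61], [26, 57], [29, 37], [32, 27], [35, 21], [38, 16], [41, 12], [44, 10], [47, 5], [50, 7], [53, 4], [56, 3], [59, 1], [62, 3], [65, 29], [68, 57], [71, 70], [74, 74], [77, 67], [80, 26]]
jaw x range [[545.3  65.2  97.2]
 [588.4  80.8 101.9]]
363 384 268 285
(np.int64(258), 338) [ 32 107 202] [553.   9. 101.];(np.int64(258), 340) [ 52 109 196] [554.  12. 100.];(np.int64(258), 342) [134 142 162] [559.  17.  89.];(np.int64(258), 344) [114 118 127] [560.  20.  86.];(np.int64(258), 346) [85 90 96] [555.  21.  96.];(np.int64(258), 348) [174 178 188] [553.  22. 101.];(np.int64(258), 350) [181 184 195] [553.  25. 102.];(np.int64(258), 352) [105 108 113] [554.  28.  99.];(np.int64(258), 354) [74 77 74] [556.  32.  95.];(np.int64(258), 356) [94 98 94] [554.  33.  99.];(np.int64(258), 358) [95 99 95] [553.  35. 102.];(np.int64(258), 360) [ 99 104 100] [551.
[... 2412 characters left out ...]
9 164] [563.  68.  99.];(np.int64(264), 384) [ 31  94 184] [562.  70. 101.];(np.int64(264), 386) [ 29  98 190] [562.  73. 101.];(np.int64(264), 388) [ 30  99 190] [562.  75. 101.];(np.int64(264), 390) [ 30  98 190] [562.  78. 101.];(np.int64(264), 392) [ 52 110 195] [562.  80. 101.];(np.int64(264), 394) [ 79 128 205] [579.  97.  67.];(np.int64(264), 396) [142 171 221] [580. 101.  66.];(np.int64(264), 398) [242 241 244] [582. 106.  61.];(np.int64(264), 400) [245 244 245] [583. 109.  59.];(np.int64(264), 402) [245 244 245] [582. 111.  62.];(np.int64(264), 404) [245 244 245] [582. 115.  61.];(np.int64(264), 406) [245 244 244] [583. 118.  60.];(np.int64(264), 408) [245 244 245] [582. 120.  62.];
```

Run:
```python
from h import *
np.set_printoptions(linewidth=200,suppress=True,precision=1)
Xs=np.array([.995,-.0998]);Ys=np.array([.0998,.995])
for n in('wrist','top','scene'):
  c=cap(n);P=cloud(c);S=np.stack([P[...,:2]@Xs,P[...,:2]@Ys,P[...,2]],-1)
  m=(S[...,2]>131)&(S[...,2]<140)&(abs(S[...,0]-563)<35)&(S[...,1]>20)&(S[...,1]<80)
  if m.sum()>5: print(n,'cap',m.sum(),cv2.minEnclosingCircle(S[m][:,:2].astype(np.float32)),S[m].mean(0))
  b=(c['pixels'][...,2].astype(int)-c['pixels'][...,0]>70)
  for lo,hi in((20,35),(36,56),(56,64),(66,78)):
    q=b&(abs(S[...,2]-100)<4)&(S[...,1]>lo)&(S[...,1]<hi)&(S[...,0]>535)&(S[...,0]<605)
    if q.sum()>3: print(' blue y',lo,hi,q.sum(),np.percentile(S[q][:,0],[2,10,50,98]))
```

```text
wrist cap 274 ((565.4424438476562, 47.208858489990234), 12.159331321716309) [564.   46.9 134.6]
 blue y 20 35 85 [582.5 583.  586.8 592. ]
 blue y 36 56 36 [583.9 585.4 588.9 592.1]
 blue y 66 78 208 [545.1 547.5 563.3 590.5]
top cap 47 ((564.2105712890625, 47.70250701904297), 11.847244262695312) [564.6  48.1 134.3]
 blue y 36 56 10 [584.8 585.3 587.5 589.7]
 blue y 56 64 6 [582.9 583.9 585.9 589.1]
 blue y 66 78 49 [543.8 549.3 571.9 590.3]
scene cap 34 ((564.0161743164062, 47.863983154296875), 14.209527015686035) [564.   45.8 134.4]
 blue y 20 35 10 [582.  582.1 584.1 592.5]
 blue y 66 78 20 [543.5 545.7 556.  576. ]
```

```bash
python3 -c "
from h import *
print(r.job_done(), r.state()['time_s'])"
```

```text
the job is handed in; nothing more can be done
the job is handed in; nothing more can be done
```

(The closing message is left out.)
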